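# Lock a telescopic tripod leg at its length mark

## Robot

A 6-joint arm with a two-finger parallel gripper is mounted at the origin on a cart in front of the work surface, level with it; the furniture and walls round the work are solid. World frame = base frame: x ahead of the robot, y to its left, z up, the work surface at z = 0. Lengths are in mm, angles in rad, forces in N, time in s.
With the tool pointing down it reaches from about 400 to 925 mm from the base axis. Payload 12.5 kg.
Tool frame: the origin (TCP) lies between the finger pads; the fingertips stand 19 mm ahead of it and the grasp point (between the pads) is the TCP (env.tips_ahead is the distance from the TCP to the fingertips, in mm); z points along the fingers, y is the line along which they close (so a half turn about z gives the same grasp; the last joint's range is limited). The gripper opens to 95 mm and grips with 3 to 60 N. Pads are 20 mm wide; open, the fingers measure 119 mm over their backs; the gripper's body (75 mm by 180 mm) begins 59 mm behind the grasp point.
Start: joints at [1.121, 0.491, 1.559, -0, 1.092, -0.106], TCP at [210.65, 588.448, 233.661] pointing down, gripper open.
Joint ranges: [-3.1, 3.1], [-0.84, 2.19], [0.05, 2.79], [-1.13, 4.28], [0.06, 2.93], [-2.69, 2.69]. Speed limits (rad/s): [2.22, 2.22, 2.79, 3.14, 3.14, 3.14].

## Interface

Orientations are given as [roll, pitch, yaw] about the fixed x, y, z axes, in that order (R = Rz(yaw) Ry(pitch) Rx(roll)).
In Python, from cell import env gives the robot as it stands.
- The arm moves only by the shell command python3 -m crank 'ROWS'. ROWS is JSON, a list of rows, each a list of 5 numbers: the shift along the tool's x, y, z in mm, then the turn about the tool's z in degrees, then the finger opening in mm, from 0 to 95.1. In form: [[dx, dy, dz, yaw, grip], ...]. A call has 1 to 10 rows; each row is the pose to reach, as a shift and turn from the pose commanded when the call began, along the tool's axes at that moment; what a row does not reach only later rows make up. A row lasts 1/12 s, in which the tool goes at most 41.7 mm and 7.16 degrees, less where a joint would pass 70% of its speed; a pose out of reach is approached as far as the arm can. A call with a gripper value outside its range is refused whole. The fingers move at their own pace and stop on an object; the grip force is fixed at half the most. Time passes only in rows, so rows that repeat a pose let the fingers close. It gives the time, the measured TCP pose, the force, the opening and the grip force at its end, in the units of the state.
- env.state(): the state, without advancing time (a new reading comes with each control period).
- env.read_camera(name): name is "scene" or "top" or "wrist"; returns a dict with "img" (400x640x3 uint8, blue, green, red), "K" (3x3 intrinsics, pixels), "pose" (4x4, takes a point from camera to world coordinates). Camera axes: x right, y down, z forward; pixel columns grow to the right and rows downward; lengths in mm; the calibration is good to about 2 mm. The wrist camera is an equidistant fisheye: a pixel r from the principal point sees the ray r / f radians off the axis. A picture is of the moment at which its call begins. There is no depth.
- env.job_done(): hands the job in; it is judged then, once.
The state is a dict: "t": time; "joints": joint angles; "qvel": joint speeds; "tau": joint torques, N m; "eef_pos": TCP position; "tcp_rot": TCP orientation; "ft_force": force on the tool from outside, world axes, zero at the start; "moment": the same for the moment, N m; "opening": opening from 0.0 (shut) to 1.0 (fully open); "grip_force": force on a finger pad.
Only numpy, scipy, OpenCV 4.12 (cv2) and the standard library are available. Lean on these libraries where they do the work, as an engineer would, in place of code of your own. Each camera call takes 0.05 s, during which the arm holds its last target. There are 200 camera calls.

## Task

The spring-loaded telescopic leg in the bench cradle has to be locked at length. Draw the leg out by its crossbar until its pointer stands level with the upright index blade, and while keeping it there slide the cam lever along the crossbar fully shut, away from its free end and towards the pointer. Only shut the lever at the mark, leave the index blade and the things round about where they are, and finish with the fingers firmly gripping the crossbar itself: do not let go.

Things in the scene. Friction and masses are not known exactly. Their poses are not given: they have to be found in the camera images.
- leg_cradle: Fixed bench cradle. Grey outer tube along its y (axis 30 mm up, 24 mm thick; collar 32 mm thick, y 0 to 24 mm; ends at y 210). Origin: on the worktop under the tube's mouth. z up; the leg comes out towards -y; on the -x side an index rail along y (x -84 to -110 mm, y -190 to 30, 20 mm tall) and under the crossbar a brake rail (x -34 to -50, y -195 to 20, 24 mm tall).
- grip_zone (a point): Point to grip the crossbar: 22 mm above its lower edge, 36 mm towards cradle +x from its middle, mid-thickness; the rubber-capped free end (18 mm thick) begins 24 mm further towards +x. Both sides of the bar are free at and above its lower edge (45 mm up); the collar mouth is 53 mm behind the bar when the leg is in. Axes as the cradle's.
- lever_center (a point): Centre of the dark steel cam lever, a saddle block straddling the crossbar: 24 mm along the bar, 36 mm across it (cheeks stand 11 mm proud on each side), 49 to 93 mm above the worktop. Open, it is 46 mm from grip_zone; it shuts by sliding along the bar towards cradle -x (the pointer). Fingers on both sides of the bar, moved along it, push it by its cheeks.
- pointer_tip (a point): Tip of the thin steel pointer on the crossbar's end at cradle -x, 81 mm above the worktop; it moves with the leg.
- index_mark (a point): The length mark: upper part of a thin upright steel blade (3 mm along y, 10 mm along x, top 84 mm up) on a stiff rider on the index rail. It stands 35 to 85 mm (varies) towards cradle -y from the pointer when the leg is in. The leg is at the mark when pointer_tip and index_mark have the same y in the cradle's frame; they pass about 14 mm apart in x.
- leg (a joint): The leg ends in the crossbar, an upright white bar fixed across it: 130 mm along the cradle's x, 14 mm thick along y, 45 to 85 mm above the worktop. Value: draw-out of the leg in m: 0 fully in, 0.1 fully out, growing towards cradle -y. A spring draws it back in with 2.8 N (in) to 3.8 N (out), so it slips back if let go with the lever open.
- cam_lever (a joint): Travel of the cam lever in m: near 0 open (starts at 0 to 0.004), 0.024 fully shut against its stop. It stays where it is left; it takes about 3 N, rising to about 15 N over the last 8 mm, and shut it locks the leg against its spring.
- beaker_50: Bystander: small glass beaker, 44 mm wide, 59 mm tall; origin in its underside; not to be moved.
- petri_dish: Bystander: covered glass dish, 72 mm wide, 17 mm tall; origin in its underside; not to be moved.
- stopper: Bystander: rubber stopper, 29 mm wide, 27 mm tall; origin in its underside; not to be moved.
- cal_weight: Bystander: small knobbed metal weight, 22 mm wide, 32 mm tall; origin in its underside; not to be moved.
- timer: Bystander: bench timer, 64x62x20 mm; origin in its underside; not to be moved.
- usb_stick: Bystander: USB stick, 18x54x8 mm; origin in its underside; not to be moved.
- tweezers: Bystander: tweezers, 13x122x9 mm; origin in its underside; not to be moved.

How it is judged (in metres and radians):
On the way, in this order (a step that is already met when the one before it is completed fails the run):
1. the leg is drawn out to the mark (pointer within 4 mm of the index blade along the leg) with the lever still open (y of pointer_tip in the frame of index_mark between -0.004 and 0.004 m and value of joint cam_lever below 0.012 m), for 0.2 s.
2. the lever is slid fully shut (beyond 21 of 24 mm) with the leg at the mark and touched by the fingers (y of pointer_tip in the frame of index_mark between -0.004 and 0.004 m and value of joint cam_lever above 0.021 m and contact force between the fingers and leg_cradle above 0.5 N), for 0.2 s.
At the end, for the whole second after the job is handed in: The pointer is within 4 mm of the index blade along the leg, the cam lever is beyond 21 of its 24 mm, the leg is still, and the fingers grip the crossbar itself with more than 6 N (y of pointer_tip in the frame of index_mark between -0.004 and 0.004 m and value of joint cam_lever above 0.021 m and contact force between the fingers and leg_c2 above 6 N and velocity of joint leg between -0.01 and 0.01 m/s); the arm keeps its last pose, push and grip.
It fails at once if the lever is slid past 14 mm while the leg is more than 6 mm off the mark (value of joint cam_lever above 0.014 m and (y of pointer_tip in the frame of index_mark above 0.006 m or y of pointer_tip in the frame of index_mark below -0.006 m)).
It fails at once if the index blade is shifted by more than 3 mm (distance of index_mark from where it was at the start of the episode above 0.003 m).
It fails at once if a bystander is shifted by more than 25 mm (distance of any of beaker_50, petri_dish, stopper, cal_weight, timer, usb_stick, tweezers from where it was at the start of the episode above 0.025 m).
It also fails if it takes over 40 s, if anything falls off the work surface, if the arm or the gripper's body presses on something with over 40 N, if the wrist force passes 120 N, or if a joint passes its speed limit or range.

## Working session

There is one attempt and no reset: what is moved stays moved. The work goes in short steps, Python scripts to look and compute and a shell command to move; the robot and the scene stay as the last step left them, time stands still between calls to the robot, and variables do not carry over. Pictures are saved under pics/ and viewed, at most 10 in all, crops included, and the job is handed in when it is done.

```bash
mkdir -p pics
cat > h.py <<'E'
import numpy as np,cv2
from cell import env
def ray(c,u,v):
    K=c["K"];P=np.array(c["pose"]);d=P[:3,:3]@np.linalg.inv(K)@np.array([u,v,1.]);return P[:3,3],d/np.linalg.norm(d)
def plane(c,u,v,z):
    o,d=ray(c,u,v);return o+d*(z-o[2])/d[2]
def proj(c,p):
    P=np.linalg.inv(np.array(c["pose"]));q=P[:3,:3]@np.array(p,float)+P[:3,3];q=c["K"]@q;return q[:2]/q[2]
E
python3 - <<'E'
from h import *
import pickle
for n in("scene","top"):
    c=env.read_camera(n);cv2.imwrite(f"pics/{n}0.png",c["img"]);pickle.dump({k:c[k] for k in c},open(n+"0.pkl","wb"));print(n,np.round(c["K"],1).tolist(),np.round(c["pose"],3).tolist())
s=env.state();print(s["eef_pos"],s["tcp_rot"],s["opening"])
E
```

```text
scene [[409.8, 0.0, 313.6], [0.0, 409.8, 202.8], [0.0, 0.0, 1.0]] [[-0.585, -0.548, 0.598, 83.365], [-0.811, 0.403, -0.424, 318.955], [-0.009, -0.733, -0.68, 656.646], [0.0, 0.0, 0.0, 1.0]]
top [[385.8, 0.0, 313.9], [0.0, 385.8, 192.4], [0.0, 0.0, 1.0]] [[-0.013, -0.992, 0.122, 463.364], [-1.0, 0.015, 0.013, -40.11], [-0.014, -0.122, -0.992, 1057.069], [0.0, 0.0, 0.0, 1.0]]
[210.52986908 588.24623909 233.11756824] [-3.14058796e+00 -1.21340024e-04  2.79780852e+00] 0.9977097286667973
```

View pics/scene0.png

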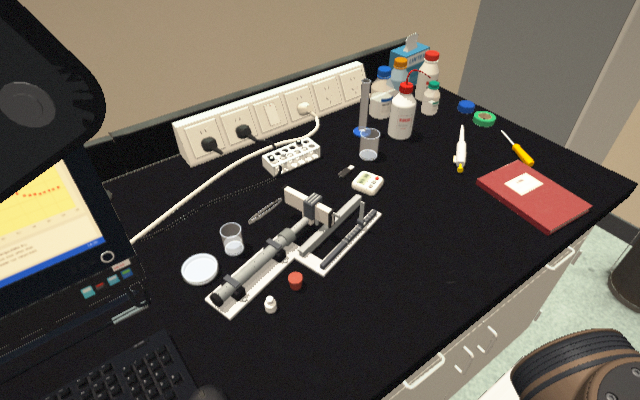

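View pics/top0.png

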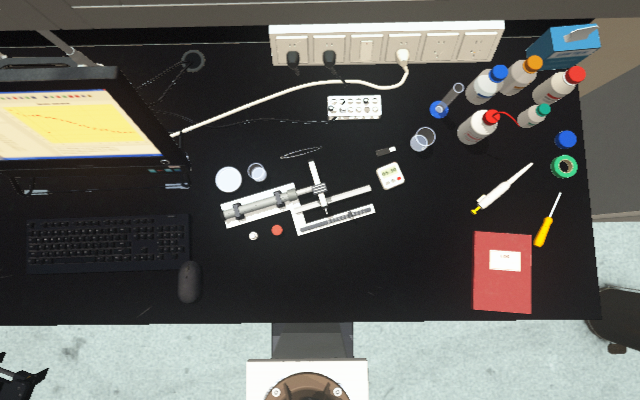

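Scene view: the cradle runs from (215,300) to (370,215), crossbar (285,195)-(340,220), blade near (362,205). In the top view the cradle is at (220-375,185-235), with the crossbar from (310,162) to (328,213), and the leg draws out to the right (world -y).

Run:
```python
import pickle,cv2
a=pickle.load(open("top0.pkl","rb"));b=pickle.load(open("scene0.pkl","rb"))
cv2.imwrite("pics/c1.png",cv2.resize(a["img"][150:245,215:385],(790,441),interpolation=cv2.INTER_CUBIC)) 
cv2.imwrite("pics/c2.png",cv2.resize(b["img"][180:280,270:390],(720,600),interpolation=cv2.INTER_CUBIC))
```

```text
(no output)
```

View pics/c1.png

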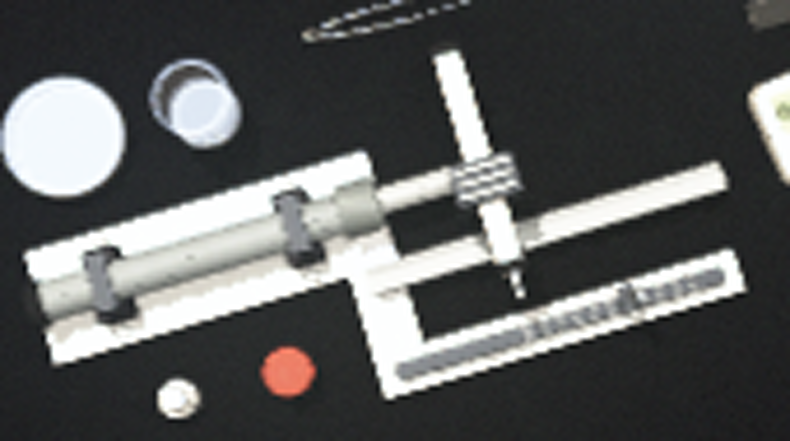

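View pics/c2.png

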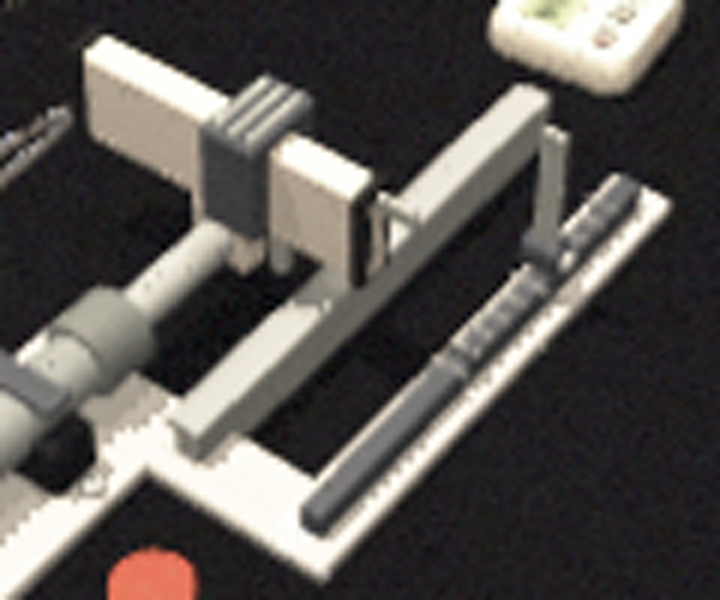

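Top crop: free end at (447,55), pointer end at (507,265), pointer tip at (519,296), index rail from (398,370) to (724,275), and the lever still open around (487,178). Scene crop: blade top at (557,130), pointer tip at (418,214).

```bash
cat > m.py <<'E'
from h import *
import pickle
a=pickle.load(open("top0.pkl","rb"));b=pickle.load(open("scene0.pkl","rb"))
T=lambda u,v,z:plane(a,215+u/4.647,150+v/4.642,z)
S=lambda u,v,z:plane(b,270+u/6,180+v/6,z)
f=T(447,55,85);e=T(507,265,85);print("bar",f,e,np.linalg.norm(f-e))
r0=T(398,370,20);r1=T(724,275,20);print("rail",r0,r1,np.linalg.norm(r1-r0))
b0=T(372,277,24);b1=T(725,178,24);print("brake",b0,b1,np.linalg.norm(b1-b0))
for n,d in(("bar",np.array([-(f-e)[1],(f-e)[0]])),("rail",r1-r0),("brake",b1-b0)):print(n,np.degrees(np.arctan2(d[1],d[0])))
print("tip T,S",T(519,296,81),S(418,214,81)," blade",T(627,290,84),S(557,130,84))
print("lever",T(487,178,93),"tube mouth",T(372,205,42))
E
python3 m.py
```

```text
bar [662.35258224 -21.77092028  85.        ] [545.55595161 -52.9428881   85.        ] 120.88483984582344
rail [491.22169973   9.99627829  20.        ] [ 543.42207555 -179.199184     20.        ] 196.2646228524347
brake [544.88558048  24.34769355  24.        ] [ 599.54194465 -181.00792186   24.        ] 212.50469858952698
bar 104.94341573308672
rail -74.57543981868017
brake -75.0959718772856
tip T,S [528.85182735 -59.24851988  81.        ] [527.98869152 -60.05587627  81.        ]  blade [ 531.07600806 -117.82998189   84.        ] [ 529.52512285 -121.98453028   84.        ]
lever [592.40831601 -42.77573773  93.        ] tube mouth [584.67625451  22.92296368  42.        ]
```

```bash
python3 -m crank '[[-328,-294,0,-34.7,60],[-328,-294,0,-34.7,60],[-328,-294,0,-34.7,60],[-328,-294,0,-34.7,60],[-328,-294,0,-34.7,60],[-328,-294,0,-34.7,60],[-328,-294,0,-34.7,60],[-328,-294,0,-34.7,60],[-328,-294,0,-34.7,60],[-328,-294,0,-34.7,60]]'
cat > go.py <<'E'
import sys
from h import *
from scipy.spatial.transform import Rotation as R
s=env.state();r=R.from_euler("xyz",s["tcp_rot"])
t=np.array([float(v) for v in sys.argv[1:4]])
print("t",s["t"],"pos",np.round(s["eef_pos"],1),"yaw",round(np.degrees(s["tcp_rot"][2]),2),"open",round(s["opening"]*95.1,1),"shift",np.round(r.inv().apply(t-s["eef_pos"]),1))
E
python3 go.py 639 -28 150
```

```text
t: 0.93
eef_pos: [405.6, 227.3, 233.6]
tcp_rot: [3.142, -0.0, -2.88]
ft_force: [0.6, -0.2, 0.3]
opening: 0.628
grip_force: 0.0
t 0.9333 pos [405.6 227.3 233.6] yaw -164.99 open 59.7 shift [-159.3 -307.1   83.6]
```

```bash
python3 -m crank '[[-159,-305,83,0,60],[-159,-305,83,0,60],[-159,-305,83,0,60],[-159,-305,83,0,60],[-159,-305,83,0,60],[-159,-305,83,0,60],[-159,-305,83,0,60],[-159,-305,83,0,60],[-159,-305,83,0,60],[-159,-305,83,0,60]]'
python3 go.py 639 -28 70
python3 - <<'E'
from h import *
import pickle
c=env.read_camera("wrist");cv2.imwrite("pics/w1.png",c["img"]);pickle.dump(dict(c),open("w1.pkl","wb"))
E
```

```text
t: 1.77
eef_pos: [639.4, -27.7, 148.5]
tcp_rot: [3.141, -0.001, -2.883]
ft_force: [0.3, 0.6, 0.3]
opening: 0.628
grip_force: 0.0
t 1.7667 pos [639.4 -27.7 148.5] yaw -165.19 open 59.7 shift [ 0.3 -0.3 78.5]
```

View pics/w1.png

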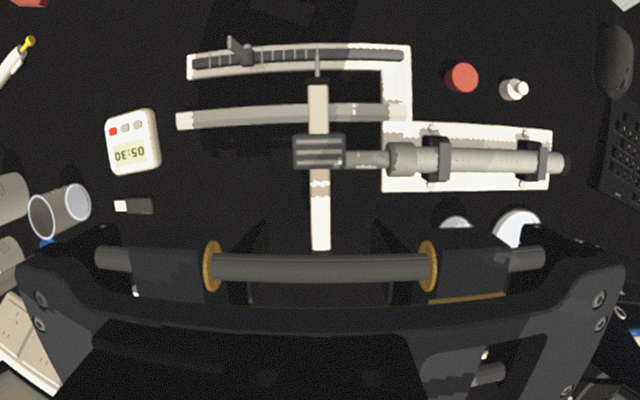

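Wrist view: the bar (318, 85-250) lies centred and parallel between the fingertips (255 and 378); the lever is at (319,152), the pointer tip at (317,50) and the blade at (236,45). Clear to descend and grip.

```bash
python3 -m crank '[[0,0,30,0,60],[0,0,60,0,60],[0,0,78,0,60],[0,0,78,0,60],[0,0,78,0,10],[0,0,78,0,10],[0,0,78,0,10],[0,0,78,0,10],[0,0,78,0,10],[0,0,78,0,10]]'
python3 - <<'E'
from h import *
s=env.state();p=np.array(s["eef_pos"]);print("draw 55 ->",p+55*np.array([.259,-.966,0]))
E
python3 go.py 639 -28 70
```

```text
t: 2.65
eef_pos: [637.9, -24.2, 73.4]
tcp_rot: [-3.141, 0.001, -2.88]
ft_force: [0.3, -0.3, -0.3]
opening: 0.266
grip_force: 0.0
draw 55 -> [652.16264197 -77.32888416  73.35079734]
t 2.65 pos [637.9 -24.2  73.4] yaw -165.0 open 25.3 shift [-0.1 -4.   3.4]
```

```bash
python3 -m crank '[[0,-3,2,0,10],[0,-3,2,0,10],[0,-3,2,0,10],[0,-3,2,0,10],[0,-3,2,0,10]]'
python3 go.py 639 -28 70
```

```text
t: 3.07
eef_pos: [638.6, -27.4, 70.6]
tcp_rot: [-3.141, 0.0, -2.879]
ft_force: [0.9, -2.4, -1.3]
opening: 0.146
grip_force: 30.0
t 3.0667 pos [638.6 -27.4  70.6] yaw -164.98 open 13.8 shift [-0.2 -0.7  0.6]
```

```bash
python3 -m crank '[[0,-6,0,0,10],[0,-14,0,0,10],[0,-22,0,0,10],[0,-30,0,0,10],[0,-38,0,0,10],[0,-46,0,0,10],[0,-52,0,0,10],[0,-55,0,0,10],[0,-55,0,0,10],[0,-55,0,0,10]]'
python3 go.py 639 -28 70
python3 - <<'E'
from h import *
import pickle
for n in("scene","wrist"):
    c=env.read_camera(n);pickle.dump(dict(c),open(n+"2.pkl","wb"))
    cv2.imwrite(f"pics/{n}2.png",c["img"])
    if n=="scene": i=cv2.resize(c["img"][180:260,290:390],(500,400),interpolation=cv2.INTER_CUBIC);print(np.round(c["pose"],3).tolist()[0])
    else: j=cv2.resize(c["img"][0:200,170:400],(460,400),interpolation=cv2.INTER_CUBIC)
cv2.imwrite("pics/s2.png",i);cv2.imwrite("pics/w2.png",j)
E
```

```text
t: 3.9
eef_pos: [653.7, -80.3, 70.6]
tcp_rot: [-3.141, 0.002, -2.88]
ft_force: [5.8, 2.8, -2.4]
opening: 0.148
grip_force: 30.0
t 3.9 pos [653.7 -80.3  70.6] yaw -165.01 open 14.1 shift [ 0.7 54.4  0.6]
[-0.585, -0.548, 0.598, 83.365]
```

View pics/s2.png

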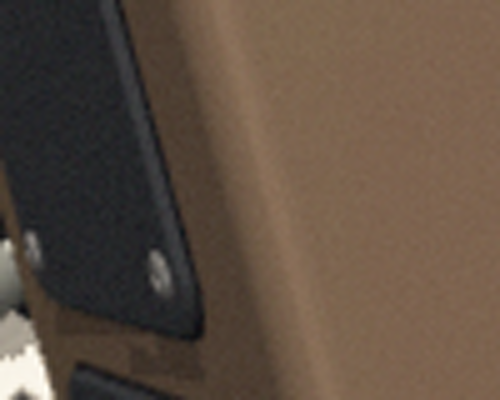

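View pics/w2.png

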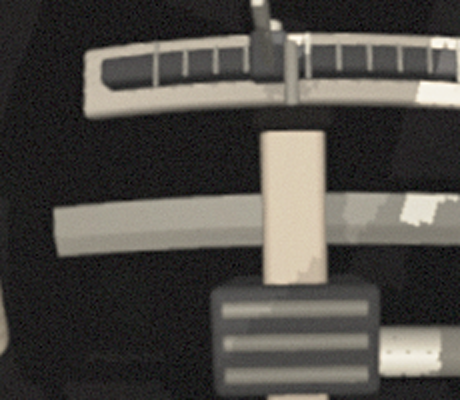

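The scene camera is blocked by the arm. In the wrist crop the pointer tip is at about (290,38) and the blade leans from (265,50) to (256,0), so the pointer is still short of the mark.

```bash
cat >> h.py <<'E'
def wray(c,u,v):
    K=c["K"];P=np.array(c["pose"]);x=(u-K[0,2])/K[0,0];y=(v-K[1,2])/K[1,1];t=np.hypot(x,y)
    d=np.array([x/t*np.sin(t),y/t*np.sin(t),np.cos(t)]);return P[:3,3],P[:3,:3]@d
X=np.array([.9659,.2588,0]);Y=np.array([-.2588,.9659,0])
def atx(c,u,v,xc):
    o,d=wray(c,u,v);return o+d*(xc-o@X)/(d@X)
def atz(c,u,v,z):
    o,d=wray(c,u,v);return o+d*(z-o[2])/d[2]
E
python3 - <<'E'
from h import *
import pickle
c=pickle.load(open("wrist2.pkl","rb"));g=cv2.cvtColor(c["img"],cv2.COLOR_BGR2GRAY)
print(np.round(c["K"],1).tolist())
for r in (0,2,4,6,8,10,12,14,16,18,20,22,24,28,32):print(r,g[r,288:326].tolist())
p=atz(c,315,19,81);print("tip",p,p@X,p@Y)
for u,v in((298,1),(300,9)):
    q=atx(c,u,v,p@X-14);print("blade",q,(q-p)@Y)
E
```

```text
[[309.7, 0.0, 319.5], [0.0, 309.7, 196.8], [0.0, 0.0, 1.0]]
0 [40, 20, 37, 36, 32, 20, 46, 115, 194, 225, 226, 228, 220, 173, 121, 79, 46, 28, 35, 30, 28, 28, 31, 23, 23, 30, 22, 20, 29, 26, 23, 25, 31, 27, 29, 10, 32, 25]
2 [40, 33, 39, 28, 28, 27, 36, 99, 159, 184, 191, 187, 175, 135, 102, 94, 63, 33, 18, 20, 25, 26, 17, 26, 27, 25, 38, 24, 27, 21, 28, 34, 34, 29, 19, 19, 30, 28]
4 [38, 32, 21, 29, 18, 20, 35, 48, 80, 100, 102, 101, 106, 106, 101, 94, 67, 43, 19, 33, 28, 23, 24, 28, 34, 34, 27, 27, 36, 28, 22, 20, 23, 17, 20, 24, 19, 29]
6 [37, 34, 21, 23, 31, 26, 22, 45, 68, 98, 108, 110, 114, 110, 106, 96, 70, 43, 27, 32, 24, 30, 30, 24, 25, 36, 32, 30, 33, 20, 24, 26, 28, 29, 15, 24, 32, 26]
8 [42, 43, 40, 14, 25, 30, 23, 36, 65, 91, 100, 107, 111, 107, 108, 100, 85, 53, 30, 30, 34, 22, 34, 32, 31, 29, 22, 28, 29, 29, 30, 25, 27, 29, 25, 14, 27, 37]
10 [40, 32, 34, 35, 26, 14, 28, 25, 47, 74, 96, 106, 109, 112, 111, 97, 113, 155, 167, 155, 126, 85, 52, 34, 30, 34, 32, 34, 39, 35, 42, 25, 29, 22, 20, 31, 30, 28]
12 [34, 35, 16, 29, 27, 16, 23, 25, 35, 62, 88, 98, 106, 108, 108, 1
[... 1012 characters left out ...]
, 76, 79, 81, 82, 84, 86, 86, 84, 88, 88, 80, 77, 74, 76, 76, 82, 112, 142, 152, 155, 151, 138, 122, 109, 108, 114, 152, 211, 190, 122]
28 [81, 78, 82, 102, 136, 143, 101, 72, 73, 84, 83, 78, 82, 80, 80, 82, 85, 84, 83, 76, 78, 74, 68, 81, 119, 137, 149, 153, 153, 142, 129, 110, 85, 77, 100, 143, 137, 103]
32 [79, 83, 76, 102, 135, 149, 115, 72, 73, 82, 81, 85, 84, 82, 85, 86, 84, 88, 84, 77, 71, 76, 73, 81, 113, 138, 151, 159, 156, 144, 126, 80, 62, 65, 91, 142, 146, 109]
tip [ 544.10357626 -112.13448433   81.        ] 496.5292397683128 -249.1247039469548
blade [ 532.81677534 -124.10542324   70.15679139] -8.641705815383448
blade [ 532.74233169 -123.82758273   58.15704316] -8.354073655699791
```

```bash
python3 -m crank '[[0,-3,0,0,10],[0,-6,0,0,10],[0,-6,0,0,10],[0,-6,0,0,10]]'
python3 go.py 639 -28 70
python3 - <<'E'
from h import *
import pickle
c=env.read_camera("wrist");pickle.dump(dict(c),open("wrist3.pkl","wb"))
cv2.imwrite("pics/w3.png",cv2.resize(c["img"][0:70,270:370],(800,560),interpolation=cv2.INTER_CUBIC))
E
```

```text
t: 4.33
eef_pos: [655.3, -86.0, 70.6]
tcp_rot: [-3.141, 0.002, -2.88]
ft_force: [6.6, 4.9, -3.7]
opening: 0.15
grip_force: 30.0
t 4.3333 pos [655.3 -86.   70.6] yaw -165.0 open 14.2 shift [ 0.7 60.2  0.6]
```

View pics/w3.png

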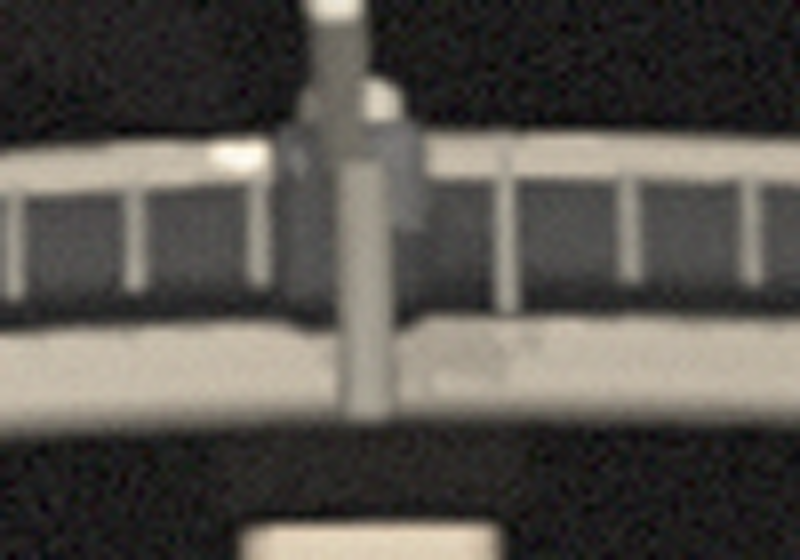

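The pointer tip is at full-image (315.2,20.4) and the blade's top front edge at (312,2.5), so they are nearly level; now the remainder in numbers.

Run:
```python
from h import *
import pickle
c=pickle.load(open("wrist3.pkl","rb"))
p=atz(c,315.2,20.4,81);q=atz(c,312,2.5,84);print(p,q,"dy",(q-p)@Y,"dx",(q-p)@X)
for z in(60,70):
    m=atz(c,312+(84-z)/24*1,2.5,z)
q2=atx(c,313.0,13,q@X);print(q2,(q2-p)@Y)
b=atz(c,(240+503)/16+270,65.6,85);print("bar end",b,(b-p)@Y)
```

```text
[ 546.40947443 -117.5764602    81.        ] [ 538.95707426 -121.0504036    84.        ] dy -1.426800771984903 dx -8.097329872967359
[ 538.91455467 -120.89171087   69.28039044] -1.2625153896807169
bar end [ 568.2691006  -111.06148347   85.        ] 0.6355447708809031
```

```bash
python3 -m crank '[[0,-1.4,0,0,10],[0,-1.4,0,0,10],[0,-1.4,0,0,10],[0,-1.4,0,0,10],[0,-1.4,0,0,10],[0,-2,0,0,15],[0,-2.5,0,0,16],[0,-3,0,0,17],[0,-3,0,0,17],[0,-3,0,0,17]]'
python3 go.py 639 -28 70
```

```text
t: 5.22
eef_pos: [655.1, -88.9, 70.6]
tcp_rot: [3.141, 0.0, -2.88]
ft_force: [1.6, 4.5, -0.3]
opening: 0.18
grip_force: 1.5
t 5.2167 pos [655.1 -88.9  70.6] yaw -165.02 open 17.1 shift [-0.1 63.   0.6]
```

```bash
python3 -m crank '[[4,0,0,0,17],[8,0,0,0,17],[12,0,0,0,17],[16,0,0,0,17],[20,0,0,0,17],[23,0,0,0,17],[26,0,0,0,17],[29,0,0,0,17],[29,0,0,0,17],[29,0,0,0,17]]'
python3 go.py 639 -28 70
python3 - <<'E'
from h import *
import pickle
c=env.read_camera("wrist");pickle.dump(dict(c),open("wrist4.pkl","wb"))
cv2.imwrite("pics/w4.png",cv2.resize(c["img"][0:200,220:420],(600,600),interpolation=cv2.INTER_CUBIC))
E
```

```text
t: 6.05
eef_pos: [626.6, -96.5, 70.7]
tcp_rot: [3.141, -0.001, -2.88]
ft_force: [-1.2, 2.0, 0.8]
opening: 0.182
grip_force: 1.3
t 6.05 pos [626.6 -96.5  70.7] yaw -165.0 open 17.3 shift [-29.7  63.    0.7]
```

View pics/w4.png

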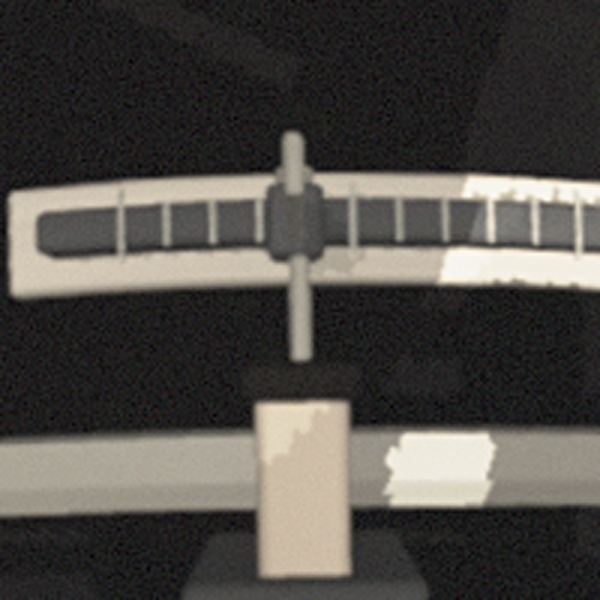

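Wrist crop: blade top at (292,132), pointer tip at about (298,257), rider centred at (295,220): level so far.

Run:
```python
from h import *
import pickle
c=pickle.load(open("wrist4.pkl","rb"))
p=atz(c,220+298.5/3,257/3,81);s=atz(c,220+301/3,355/3,81);q=atz(c,220+292/3,134/3,84);q3=atz(c,220+293/3,190/3,84)
print(p,q,"dy",(q-p)@Y,"dx",(q-p)@X, "root",(s-p)@Y,(s-p)@X)
b=atz(c,220+(254+350)/6,400/3,85);print("bar",b,(b-p)@Y,b@X)
l=atz(c,220+305/3,576/3,92);print("lever front edge x rel. bar end",(l-b)@X)
```

```text
[ 547.52819103 -118.10149493   81.        ] [ 529.74779688 -123.87619593   84.        ] dy -0.9762176872180125 dx -18.668575337459536 root 0.38678970513849287 15.017375429303396
bar [ 568.39254695 -111.96685581   85.        ] 0.5257526191638647 520.033338817439
lever front edge x rel. bar end 24.997041300594237
```

```bash
python3 -m crank '[[2,-0.7,0,0,17],[4,-0.7,0,0,17],[6,-0.7,0,0,17],[8,-0.7,0,0,17],[10,-0.7,0,0,17],[12,-0.7,0,0,17],[12,-0.7,0,0,17]]'
python3 go.py 639 -28 70;python3 -m crank '[[2,0,0,0,17],[4,0,0,0,17],[6,0,0,0,17],[6,0,0,0,17]]'
python3 go.py 639 -28 70
```

```text
t: 6.68
eef_pos: [617.5, -99.9, 71.0]
tcp_rot: [-3.14, 0.004, -2.879]
ft_force: [5.4, 2.7, -0.9]
opening: 0.177
grip_force: 4.0
t 6.6833 pos [617.5 -99.9  71. ] yaw -164.98 open 16.9 shift [-39.4  63.9   1.1]
t: 7.02
eef_pos: [614.3, -101.3, 71.3]
tcp_rot: [-3.138, 0.01, -2.879]
ft_force: [24.8, 11.2, -9.6]
opening: 0.178
grip_force: 15.4
t 7.0167 pos [ 614.3 -101.3   71.3] yaw -164.98 open 17.0 shift [-42.9  64.3   1.5]
```

Run:
```python
from h import *
import pickle
c=env.read_camera("wrist");pickle.dump(dict(c),open("wrist5.pkl","wb"))
cv2.imwrite("pics/w5.png",cv2.resize(c["img"][50:250,220:420],(600,600),interpolation=cv2.INTER_CUBIC))
P=np.array(c["pose"]);print(P[:3,3]-np.array(env.state()["eef_pos"]),P[:3,2],P[:3,3]@X)
```

```text
[-64.41855301 -17.16326527 151.18537125] [ 0.24010024  0.06149314 -0.96879847] 500.48620538881175
```

View pics/w5.png

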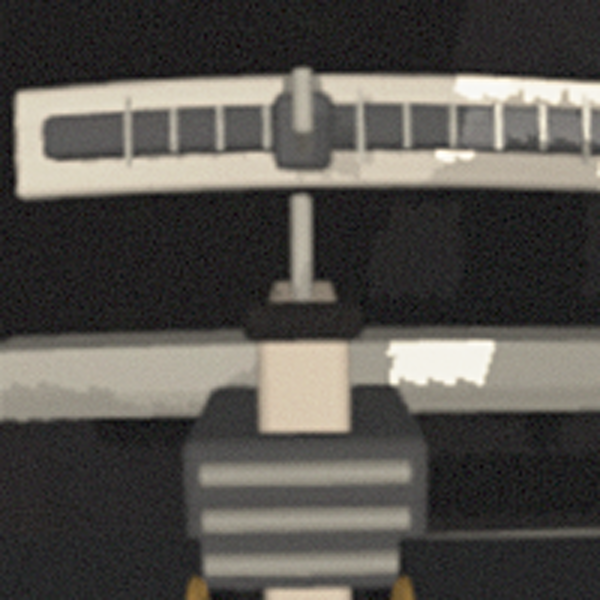

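Wrist crop: lever top edges at v 440 and 588, bar's white end at 340, pointer tip at (302,194), blade at (302,70) and level with it.

Run:
```python
from h import *
import pickle
c=pickle.load(open("wrist5.pkl","rb"));f=lambda u,v,z:atz(c,220+u/3,50+v/3,z)
p=f(302,194,81);q=f(301.5,68,84);w=f(305,340,85);l1=f(305,440,93);l2=f(302,588,93)
print("blade",(q-p)@X,(q-p)@Y,"bar end",(w-p)@X,(w-p)@Y,"lever front/back from tip",(l1-p)@X,(l2-p)@X)
a=pickle.load(open("top0.pkl","rb"));T=lambda u,v,z:plane(a,215+u/4.647,150+v/4.642,z)
t=T(519,296,81);print("before: bar end",(T(507,265,85)-t)@X,"lever",(T(483,201,93)-t)@X,(T(490,155,93)-t)@X)
print(env.state()["ft_force"],env.state()["eef_pos"])
```

```text
blade -18.889542793956686 -0.09444257281172577 bar end 21.790593701646774 0.4744016250961053 lever front/back from tip 35.142646424392204 58.24364048930411
before: bar end 17.766411125457452 lever 54.143882472921014 77.34526453170523
[25.50992682 11.34640202 -8.93430069] [ 614.30649284 -101.27010296   71.27084706]
```

```bash
python3 -m crank '[[1,0,0,0,17],[2,0,0,0,17],[3,0,0,0,17],[3,0,0,0,17],[3,0,0,0,17]]'
python3 go.py 639 -28 70
```

```text
t: 7.48
eef_pos: [614.0, -101.8, 71.4]
tcp_rot: [-3.136, 0.015, -2.879]
ft_force: [38.5, 13.7, -16.0]
opening: 0.178
grip_force: 22.6
t 7.4833 pos [ 614.  -101.8   71.4] yaw -164.96 open 16.9 shift [-43.2  64.8   1.7]
```

```bash
python3 -m crank '[[-2,0,0,0,17],[-3,0.5,0,0,16],[-3,1,0,0,15],[-3,1.5,0,0,10],[-3,1.5,0,0,10],[-3,1.5,0,0,10],[-3,1.5,0,0,10],[-3,1.5,0,0,10],[-3,1.5,0,0,10]]'
python3 go.py 639 -28 70
python3 - <<'E'
from h import *
c=env.read_camera("wrist");cv2.imwrite("pics/w6.png",c["img"]);g=cv2.cvtColor(c["img"],cv2.COLOR_BGR2GRAY)
for r in list(range(70,90,3))+list(range(112,148,4)):print(r,g[r,308:334].tolist())
print(g[70:260,308].tolist())
E
```

```text
t: 8.23
eef_pos: [614.0, -99.8, 71.3]
tcp_rot: [-3.138, 0.01, -2.878]
ft_force: [25.1, 11.8, -8.5]
opening: 0.144
grip_force: 33.5
t 8.2333 pos [614.  -99.8  71.3] yaw -164.91 open 13.7 shift [-42.8  62.8   1.5]
70 [28, 31, 25, 31, 28, 28, 33, 25, 27, 25, 27, 36, 30, 28, 44, 22, 33, 31, 35, 20, 33, 32, 28, 28, 27, 37]
73 [25, 30, 24, 23, 23, 46, 98, 133, 156, 160, 161, 142, 98, 57, 35, 33, 27, 29, 26, 33, 30, 23, 28, 31, 32, 28]
76 [186, 184, 190, 175, 141, 131, 139, 155, 168, 174, 175, 161, 147, 153, 152, 148, 161, 180, 198, 200, 197, 198, 196, 193, 200, 197]
79 [208, 213, 211, 190, 142, 129, 137, 153, 168, 178, 178, 160, 141, 143, 139, 138, 154, 183, 207, 209, 208, 209, 209, 208, 208, 210]
82 [199, 162, 110, 85, 87, 91, 122, 152, 170, 175, 176, 169, 142, 108, 93, 87, 87, 90, 94, 127, 175, 201, 207, 214, 212, 212]
85 [99, 74, 79, 92, 91, 97, 119, 149, 172, 180, 178, 171, 151, 116, 96, 95, 98, 88, 81, 75, 81, 86, 93, 98, 97, 96]
88 [105, 71, 82, 90, 92, 97, 119, 150, 175, 181, 180, 172, 148, 111, 82, 84, 86, 87, 79, 75, 72, 82, 81, 90, 87, 91]
112 [97, 100, 99, 95, 95, 92, 92, 84, 82
[... 1167 characters left out ...]
 193, 204, 206, 204, 209, 204, 190, 162, 97, 50, 30, 28, 29, 36, 26, 32, 33, 28, 16, 26, 35, 23, 40, 32, 29, 32, 33, 24, 36, 30, 28, 34, 27, 32, 31, 34, 35, 31, 38, 26, 47, 64, 88, 106, 125, 124, 88, 50, 37, 36, 39, 44, 33, 46, 45, 40, 36, 33, 50, 107, 165, 198, 200, 200, 199, 200, 199, 198, 201, 198, 199, 200, 200, 201, 202, 199, 200, 204, 199, 199, 199, 200, 203, 203, 200, 199, 199, 202, 199, 169, 88, 52, 63, 74, 76, 77, 81, 83, 86, 94, 114, 137, 148, 159, 158, 151, 141, 123, 85, 80, 78, 81, 79, 80, 83, 108, 130, 141, 150, 158, 153, 146, 120, 92, 85, 78, 82, 78, 80, 87, 103, 126, 141, 157, 158, 149, 139, 117, 88, 76, 81, 110, 156, 190, 193, 189, 193, 192, 191, 195, 174, 99, 64, 57, 70, 80]
```

```bash
python3 -c "
from cell import env
print(env.job_done())"
```

```text
the job is handed in; nothing more can be done
None
```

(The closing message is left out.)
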